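Centre the jigger on its display stand

ROBOT

A 6-joint arm with a two-finger parallel gripper is mounted at the origin on the work surface. World frame = base frame: x ahead of the robot, y to its left, z up, the work surface at z = 0. Lengths are in mm, angles in rad, forces in N, time in s.
With the tool pointing down it reaches from about 350 to 875 mm from the base axis. Payload 4.2 kg.
Tool frame: the origin (TCP) lies midway between the tips of the shut fingers; the grasp point (between the pads) lies 19 mm behind it (arm.grip_point_offset is the distance from the TCP to the grasp point, in mm); z points along the fingers, x is the direction in which the jaws open and shut, and the axes are right-handed (so a half turn about z gives the same grasp; the last joint's range is limited). The gripper opens to 85 mm and grips with 20 to 120 N. Pads are 22 mm wide; open, the fingers measure 114 mm over their backs; the gripper's body (76 mm by 85 mm) begins 54 mm behind the grasp point. The pads swing forward as they close: fully open they stand 13 mm farther back than shut.
Start: joints at [1.475, 0.385, 0.008, 0, -1.194, -0.259], TCP at [217.094, 586.063, 231.312] pointing down, gripper open.
Joint ranges: [-3.14, 3.14], [-1.21, 2.06], [-1.07, 1.41], [-3.16, 2.05], [-2.99, -0.16], [-3.1, 3.1]. Speed limits (rad/s): [2.79, 2.79, 3.14, 3.14, 3.14, 3.14].

INTERFACE

Orientations are given as a unit quaternion [x, y, z, w].
In Python, from bench import arm gives the robot as it stands.
- The arm moves only by the tool move_arm, never from a script. Its argument "targets" is a list of rows, each a list of 7 numbers: the shift along the tool's x, y, z in cm, then the turn, a rotation vector about the tool's x, y, z in degrees, then the closure in counts, from 0 (fully open) to 255 (shut). In form: [[x, y, z, wx, wy, wz, grip], ...]. A call has 1 to 20 rows; each row is the pose to reach, as a shift and turn from the pose commanded when the call began, along the tool's axes at that moment; what a row does not reach only later rows make up. A row lasts 1/8 s, in which the tool goes at most 62.5 mm and 10.7 degrees, less where a joint would pass 70% of its speed; a pose out of reach is approached as far as the arm can. A call with a gripper value outside its range is refused whole. The fingers move at their own pace and stop on an object; the grip force is fixed at half the most. Time passes only in rows, so rows that repeat a pose let the fingers close. It gives the time, the measured TCP pose, the force and the opening at its end, in the units of the state.
- arm.read_state(): the state, without advancing time (a new reading comes with each control period).
- arm.get_image(name): name is "scene" or "top" or "wrist"; returns (picture, depth): 480x640x3 uint8, blue, green, red; 480x640 float32, mm along the optical axis (not along the pixel's ray), 0 where there is no reading.
- arm.camera_params(name): a dict with "mtx" (3x3 intrinsics, pixels), "world_to_cam" (4x4, takes a point from world to camera coordinates); the wrist camera has in their place "mount" (4x4, takes a point from camera to tool coordinates, whose origin is the TCP and whose axes are the tool frame's). Camera axes: x right, y down, z forward; pixel columns grow to the right and rows downward; lengths in mm; the calibration is good to about 2 mm. A picture is of the moment at which its call begins: read the wrist's pose just before it. camera_params takes no time and is no camera call.
- arm.job_done(): hands the job in, once; it reports no verdict.
Trained networks look in the newest picture that a camera, given by its name, has taken for a name from the list of things; names that differ only in an ending like _2 or _b are one class to them, and where a whole thing is asked for, a point or a joint stands for the part that bears it (a point fixed in the world has none). Each returns a list of dicts, best first, with "score" (0 to 1); they miss things now and then, are a little off and sometimes report something else, mostly with a low value. They report only what shows in the picture. A call takes as long as a camera call. They do not tell look-alikes from the thing itself.
- arm.search_frame(thing, camera): "bbox" ([left, top, right, bottom] in pixels, round what is visible of it).
- arm.tip_of(thing, camera): "uv" ([column, row] in pixels: a listed point, or the origin of a listed thing).
The state is a dict: "clock": time; "joints": joint angles; "joint_vel": joint speeds; "joint_efforts": joint torques, N m; "position": TCP position; "ee_rot": TCP orientation; "contact_force": force on the tool from outside, world axes, zero at the start; "wrist_torque": the same for the moment, N m; "gripper_width": finger opening in mm.
Only numpy, scipy, OpenCV 4.12 (cv2) and the standard library are available. Lean on these libraries where they do the work, as an engineer would, in place of code of your own. Each camera call takes 0.05 s, during which the arm holds its last target.

TASK

The little steel jigger stands off to one side on the small round marble display stand and is easily tipped. With light taps or gentle pushes of the fingertips low on its foot, move it across the stand until it stands upright in the middle of the top, within about 5 mm, then take the hand away. Do not grip, lift or tip the jigger, do not shift the stand, and leave everything else where it is.

Things in the scene. Friction and masses are not known exactly. Their poses are not given: they have to be found in the camera images.
- jigger: small two-ended steel bar measure on the marble stand, about 90 g, hollow top cup, 62 mm high. Foot: upright cylinder 32 mm wide, 0 to 11 mm up; above it a 15 mm waist at 31 mm, then a 29 mm rim. Origin: centre of underside, z up. Starts 17 to 24 mm off the stand's middle, any direction; the foot may jut past the edge. Pushed on the foot it slides; at waist or rim it topples.
- stand: the small round white marble display stand, 0.5 kg, loose, 40 mm high: a base disc 88 mm in diameter and 8 mm thick, a 58 mm column, and a flat top disc 72 mm in diameter (10 mm thick). Origin: centre of its underside, z up; it stands on a 3 mm black rubber mat on the table. Its yaw means nothing.
- stand_top (a point): the middle of the flat top face of the marble stand, 40 mm above the stand's underside: where the jigger's underside centre should end
- garnish_bowl: small steel bowl, 68 mm wide, 34 mm high, on the mat about 125 mm from the stand's axis, leave alone; origin: centre of underside
- coasters: round cork coaster stack, 92 mm wide, 18 mm high, on the mat about 130 mm from the stand's axis, leave alone; origin: centre of underside
- short_glass: short green glass, 54 mm wide, 62 mm high, on the mat about 125 mm from the stand's axis, leave alone; origin: centre of underside
- shaker_tin: steel shaker tin, 88 mm wide, 150 mm high, on the left of the table, leave alone; origin: centre of underside
- soda_can: black drink can, 62 mm wide, 120 mm high, on the right of the table, leave alone; origin: centre of underside
- syrup_bottle: amber bottle, 64 mm wide, 190 mm high, on the right of the table, leave alone; origin: centre of underside
- bar_spoon: steel spoon, 240 mm long, lying on the table on the right, leave alone; origin: mid-length, on the underside
Things that resemble listed ones, but are neither listed nor needed, are in the scene too. Leave any green or purple look-alike of the stand alone.

How it is judged (in metres and radians):
On the way:
1. the jigger is touched by the fingers while it stands off-centre (contact force between the fingers and jigger above 0.05 N and horizontal distance between jigger and stand_top above 0.008 m).
At the end, for the whole second after the job is handed in: The jigger stands upright (within 3 degrees) and at rest on the stand's top, its axis within 6 mm of the middle; the stand is within 10 mm of where it stood at the start and every other thing within 20 mm (horizontal distance between jigger and stand_top below 0.006 m and angle between each of jigger, stand's own z axis and vertical below 0.05 rad and z of jigger in the frame of stand between 0.037 and 0.043 m and linear speed of jigger below 0.01 m/s and distance of stand from where it was at the start of the episode below 0.01 m and distance of each of garnish_bowl, coasters, short_glass, shaker_tin, soda_can, syrup_bottle, bar_spoon from where it was at the start of the episode below 0.02 m); the robot touches nothing.
It fails at once if the jigger is lifted more than 8 mm off the stand's top, or falls off it (z of jigger in the frame of stand above 0.048 m or z of jigger in the frame of stand below 0.03 m).
It fails at once if the jigger is tipped by more than 15 degrees (angle between jigger's own z axis and vertical above 0.262 rad).
It fails at once if the jigger is knocked or squeezed: more than 8 N between fingers and jigger, or it moves faster than 0.25 m/s (contact force between the fingers and jigger above 8 N or linear speed of jigger above 0.25 m/s).
It fails at once if the stand is shifted by more than 10 mm (distance of stand from where it was at the start of the episode above 0.01 m).
It fails at once if another thing is shifted by more than 20 mm (distance of any of garnish_bowl, coasters, short_glass, shaker_tin, soda_can, syrup_bottle, bar_spoon from where it was at the start of the episode above 0.02 m).
It also fails if it takes over 38 s, if anything falls off the work surface, if the arm or the gripper's body presses on something with over 40 N, if the wrist force passes 120 N, or if a joint passes its speed limit or range.

## Working session

There is one attempt and no reset: what is moved stays moved. The work goes in short steps, Python scripts to look and compute and a tool call to move; the robot and the scene stay as the last step left them, time stands still between calls to the robot, and variables do not carry over. Pictures are saved under pics/ and viewed, and the job is handed in when it is done.

Besides the shell and the picture viewer there is one more tool, called after ">>>" as a command line: name --pt "numbers of a row" for each row, then --argument value for the rest. move_arm: Moves the arm, as the interface text tells. Its arguments: {"type":"object","properties":{"targets":{"type":"array","items":{"type":"array","items":{"type":"number"}}}},"required":["targets"]}

```bash
mkdir -p pics; ls
cat > h.py <<'E'
import numpy as np, cv2
from bench import arm
from scipy.spatial.transform import Rotation as R
def tool():
    s=arm.read_state(); T=np.eye(4); T[:3,:3]=R.from_quat(s['ee_rot']).as_matrix(); T[:3,3]=s['position']; return T,s
def cloud(name):
    T,s=tool(); im,d=arm.get_image(name); c=arm.camera_params(name)
    M=np.array(c['mtx']); 
    C=T@np.array(c['mount']) if 'mount' in c else np.linalg.inv(np.array(c['world_to_cam']))
    v,u=np.mgrid[:480,:640]
    P=np.stack([(u-M[0,2])*d/M[0,0],(v-M[1,2])*d/M[1,1],d],-1)@C[:3,:3].T+C[:3,3]
    P[d<=0]=np.nan
    return im,d,P,C,M
def proj(p,C,M):
    q=np.linalg.inv(C)@np.append(p,1); q=M@q[:3]; return q[:2]/q[2]
E
python3 - <<'E'
from h import *
for n in ['scene','top']:
    im,d,P,C,M=cloud(n); cv2.imwrite(f'pics/{n}0.png',im); print(n,C[:3,3].round(),M[0,0])
    for t in ['jigger','stand','stand_top','garnish_bowl','coasters','short_glass']:
        r=arm.search_frame(t,n); q=arm.tip_of(t,n)
        print(t,[(np.round(x['bbox']).tolist(),round(x['score'],2)) for x in r[:3]],[(np.round(x['uv'],1).tolist(),round(x['score'],2)) for x in q[:3]])
print(arm.read_state())
E
```

```text
pics
scene [1103. -181.  873.] 480.4742859832377
jigger [([288.0, 222.0, 301.0, 249.0], 0.78)] [([295.7, 242.2], 0.83)]
stand [([273.0, 238.0, 315.0, 280.0], 0.63), ([334.0, 204.0, 370.0, 242.0], 0.58), ([392.0, 219.0, 434.0, 257.0], 0.55)] [([411.9, 243.3], 0.97), ([291.0, 262.2], 0.92), ([352.4, 226.9], 0.87)]
stand_top [([391.0, 215.0, 431.0, 258.0], 0.89), ([276.0, 183.0, 316.0, 222.0], 0.86), ([273.0, 240.0, 316.0, 280.0], 0.82)] [([295.5, 198.9], 0.91), ([414.2, 227.8], 0.91), ([349.6, 211.4], 0.76)]
garnish_bowl [([220.0, 231.0, 255.0, 257.0], 0.83)] [([240.4, 252.9], 0.68)]
coasters [([330.0, 260.0, 374.0, 296.0], 0.81)] [([351.5, 282.0], 0.91)]
short_glass [([263.0, 287.0, 288.0, 324.0], 0.87), ([286.0, 220.0, 302.0, 252.0], 0.51), ([223.0, 232.0, 256.0, 255.0], 0.49)] [([276.6, 311.8], 0.97), ([238.0, 252.7], 0.65)]
top [ 322.   -5. 1572.] 578.2839058007972
jigger [([335.0, 219.0, 366.0, 248.0], 0.44), ([376.0, 237.0, 400.0, 263.0], 0.44)] [([348.8, 235.1], 0.46)]
stand [([278.0, 239.0, 311.0, 271.0], 0.97), ([335.0, 217.0, 365.0, 251.0], 0.9), ([236.0, 210.0, 269.0, 243.0]
[... 503 characters left out ...]

{'clock': 1.3, 'joints': array([ 1.47460607e+00,  3.84680561e-01,  7.89326343e-03, -7.23293821e-06,
       -1.19401799e+00, -2.58633095e-01]), 'joint_vel': array([ 0.00067367,  0.00161141,  0.00073913,  0.00168495, -0.00049151,
       -0.00140941]), 'joint_efforts': array([ 1.52384582e-04, -3.92089570e+01,  1.88616568e+01,  4.19069499e+00,
       -3.18995944e-04, -1.97432406e-06]), 'position': array([217.08732952, 586.0540348 , 231.32010478]), 'ee_rot': array([-5.71214835e-01,  8.20800593e-01, -1.23720366e-06, -5.46321258e-06]), 'contact_force': array([ 0.35403656,  0.31652397, -0.0817898 ]), 'wrist_torque': array([ 0.01161649, -0.02424498, -0.06441954]), 'gripper_width': 85.43220567379404}
```

Run:
```python
import cv2
a=cv2.imread('pics/scene0.png');cv2.imwrite('pics/s1.png',cv2.resize(a[150:350,180:450],None,fx=2.9,fy=2.9,interpolation=cv2.INTER_CUBIC))
a=cv2.imread('pics/top0.png');cv2.imwrite('pics/t1.png',cv2.resize(a[150:330,200:440],None,fx=3.2,fy=3.2,interpolation=cv2.INTER_CUBIC))
```

```text
(no output)
```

View pics/s1.png

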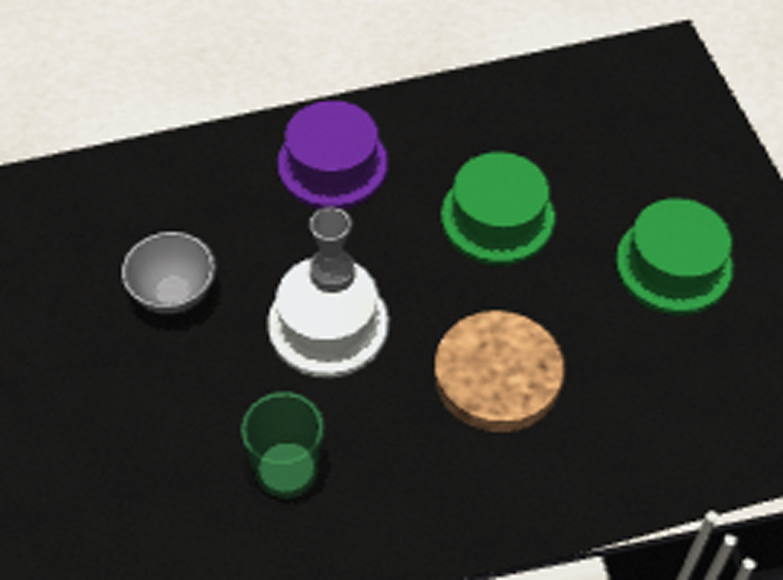

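View pics/t1.png

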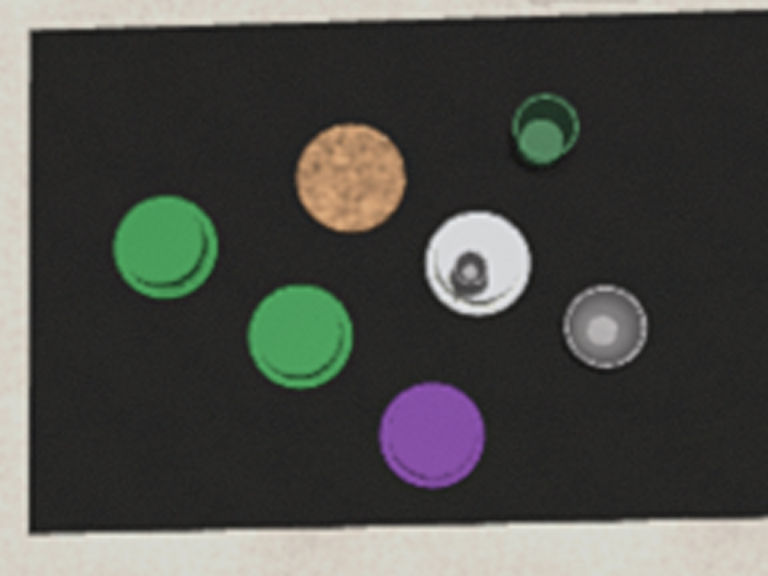

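View pics/scene0.png

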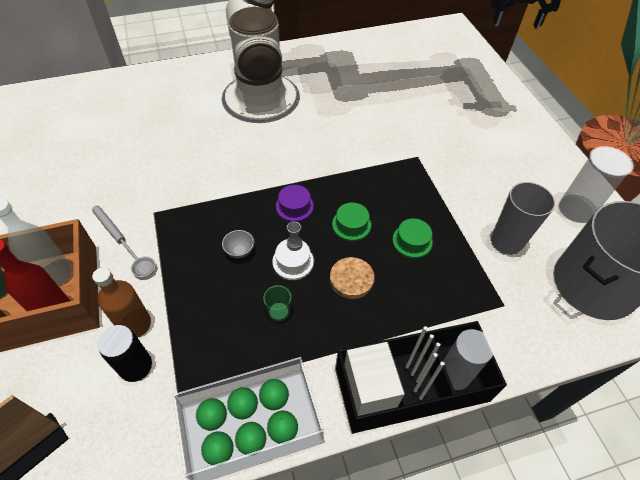

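The white stand, the real one, sits at about (293,258) in scene. The jigger is on its robot-side edge at about (294,238). The green and purple stands are decoys. Next I'll locate everything from depth.

Run:
```python
from h import *
im,d,P,C,M=cloud('top')
im2,d2,P2,C2,M2=cloud('scene')
def circ(pts):
    A=np.c_[pts,np.ones(len(pts))];s=np.linalg.lstsq(A,(pts**2).sum(1),rcond=None)[0];c=s[:2]/2;return c,np.sqrt(s[2]+c@c)
for n,i,P_,box in [('top',im,P,(325,375,205,260)),('scene',im2,P2,(265,325,215,285))]:
    u0,u1,v0,v1=box
    p=P_[v0:v1,u0:u1].reshape(-1,3); col=i[v0:v1,u0:u1].reshape(-1,3).astype(int)
    z=p[:,2]; w=(col.min(1)>120)
    top=w&(z>36)&(z<50)
    j=(z>52)
    print(n,top.sum(),p[top].mean(0).round(1),p[top].min(0).round(1),p[top].max(0).round(1))
    print(' jig',j.sum(),p[j].mean(0).round(1),p[j].min(0).round(1),p[j].max(0).round(1))
    c=cv2.minEnclosingCircle(p[top|j][:,:2].astype(np.float32));
    h=cv2.minEnclosingCircle(p[top][:,:2].astype(np.float32));print(h)
for t,(u,v) in dict(bowl=(389,252),coast=(309,206),glass=(370,192)).items(): print(t,P[v,u].round())
T,s=tool();print(T.round(2)); print(np.array(arm.camera_params('wrist')['mount']).round(2),arm.camera_params('wrist')['mtx'])
print(s['clock'])
```

```text
top 400 [562.1 -59.5  42.7] [523.6 -92.   36.1] [592.6 -22.4  49.8]
 jig 141 [539.5 -47.6  82. ] [522.9 -67.9  52. ] [570.2 -32.6 114. ]
((557.8150024414062, -56.95698547363281), 36.595611572265625)
scene 633 [566.4 -59.7  43. ] [526.4 -92.8  36.4] [596.3 -21.4  47.6]
 jig 318 [545.8 -48.7  80.4] [529.3 -64.1  52. ] [559.7 -32.9 108.2]
((561.9004516601562, -57.14828109741211), 36.97529220581055)
bowl [ 501. -162.   10.]
coast [632.  52.  18.]
glass [ 669. -117.    6.]
[[-3.5000e-01 -9.4000e-01  0.0000e+00  2.1709e+02]
 [-9.4000e-01  3.5000e-01  0.0000e+00  5.8607e+02]
 [-0.0000e+00 -0.0000e+00 -1.0000e+00  2.3132e+02]
 [ 0.0000e+00  0.0000e+00  0.0000e+00  1.0000e+00]]
[[   1.      0.      0.     -0.71]
 [  -0.      0.95    0.31  -79.43]
 [  -0.     -0.31    0.95 -142.98]
 [   0.      0.      0.      1.  ]] [[371.86828623   0.         319.90619563]
 [  0.         371.86828623 241.81669915]
 [  0.           0.           1.        ]]
1.4
```

>>> move_arm --pt "4 -4 0 0 0 0 195" --pt "8 -8 0 0 0 0 195" --pt "12 -12 0 0 0 0 195" --pt "16 -16 0 0 0 0 195" --pt "20 -20 0 0 0 0 195" --pt "24 -24 0 0 0 0 195" --pt "28 -28 0 0 0 0 195" --pt "32 -32 0 0 0 0 195" --pt "36 -36 0 0 0 0 195" --pt "40 -40 1 0 0 0 195" --pt "44 -44 3 0 0 0 195" --pt "47 -47 6 0 0 0 195" --pt "47.9 -47.9 8 0 0 0 195" --pt "47.9 -47.9 8 0 0 0 195" --pt "47.9 -47.9 8 0 0 0 195"

```text
clock: 3.28
position: [500.3, -29.0, 152.3]
ee_rot: [-0.572, 0.821, -0.0, 0.001]
contact_force: [0.3, -0.9, -0.7]
gripper_width: 20.1
```

Run:
```python
from h import *
im,d,P,C,M=cloud('wrist'); cv2.imwrite('pics/w1.png',im); np.savez('w1.npz',im=im,d=d,P=P,C=C,M=M)
T,s=tool();print(T.round(3),s['clock'],s['gripper_width'],s['contact_force'],s['joints'].round(2))
for t in ['jigger','stand','stand_top']:
    print(t,arm.search_frame(t,'wrist')[:2],arm.tip_of(t,'wrist')[:2])
```

```text
[[-3.46000e-01 -9.38000e-01  2.00000e-03  5.00444e+02]
 [-9.38000e-01  3.46000e-01  0.00000e+00 -2.87650e+01]
 [-1.00000e-03 -2.00000e-03 -1.00000e+00  1.52549e+02]
 [ 0.00000e+00  0.00000e+00  0.00000e+00  1.00000e+00]] 3.325 20.371429997474085 [0.63068521 0.61887086 0.30030547] [ 0.27  0.25 -0.41  0.   -0.91  0.95]
jigger [{'bbox': [295.2, 149.8, 354.4, 215.5], 'score': 0.73}] [{'uv': [319.5, 171.0], 'score': 0.67}]
stand [{'bbox': [267.1, 74.0, 390.0, 190.4], 'score': 0.96}, {'bbox': [0.0, 179.7, 67.4, 287.3], 'score': 0.84}] [{'uv': [324.7, 142.0], 'score': 0.93}, {'uv': [335.9, 313.8], 'score': 0.84}]
stand_top [{'bbox': [0.0, 175.9, 65.1, 285.9], 'score': 0.87}, {'bbox': [295.4, 269.4, 389.1, 376.9], 'score': 0.66}] [{'uv': [339.7, 339.6], 'score': 0.95}, {'uv': [161.1, 292.7], 'score': 0.73}]
```

View pics/w1.png

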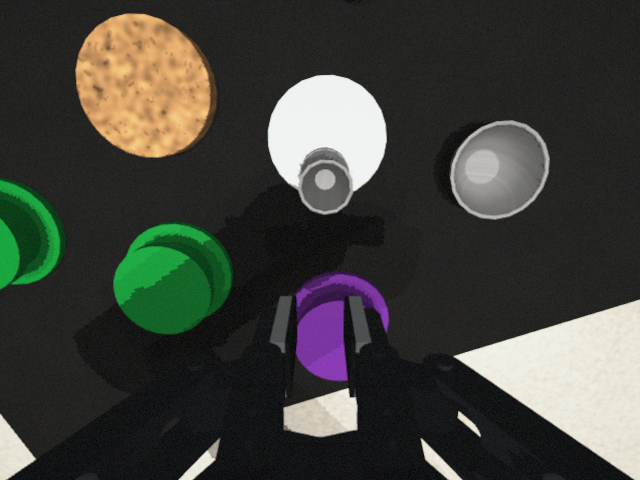

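```bash
cat > fit.py <<'E'
from h import *
from scipy.optimize import least_squares
def rayplane(uv,C,M,z):
    r=np.c_[(uv[:,0]-M[0,2])/M[0,0],(uv[:,1]-M[1,2])/M[1,1],np.ones(len(uv))]@C[:3,:3].T
    t=(z-C[2,3])/r[:,2]; return (C[:3,3]+r*t[:,None])[:,:2]
def circfit(p,Rf):
    f=lambda c:np.hypot(*(p-c).T)-Rf
    s=least_squares(f,p.mean(0),loss='soft_l1',f_scale=0.5); return s.x,np.abs(s.fun).mean()
def freefit(p):
    f=lambda c:np.hypot(*(p-c[:2]).T)-c[2]
    s=least_squares(f,[*p.mean(0),30],loss='soft_l1',f_scale=0.5); return s.x
def stand(im,C,M,near,jig=None):
    m=((im.min(2)>200)).astype(np.uint8)
    n,l,st,ce=cv2.connectedComponentsWithStats(m)
    pu=proj(np.append(near,43),C,M)
    cand=[i for i in range(1,n) if st[i,4]>800]
    i=min(cand,key=lambda i:np.hypot(*(ce[i]-pu)))
    mm=(l==i).astype(np.uint8)
    c=max(cv2.findContours(mm,cv2.RETR_EXTERNAL,cv2.CHAIN_APPROX_NONE)[0],key=len)[:,0].astype(float)
    hull=cv2.convexHull(c.astype(np.int32))[:,0].astype(float)
    p=rayplane(c,C,M,43)
    # keep outer points only: iterate
    ctr=np.array(near,float)
    k=np.ones(len(p),bool)
    for _ in range(15):
        k=np.abs(np.hypot(*(p-ctr).T)-36)<(12 if _<5 else 1.5)
        if k.sum()<10: break
        ctr,e=circfit(p[k],36)
    return ctr,e,k.sum(),freefit(p[k]),c[k]
E
python3 - <<'E'
from fit import *
z=np.load('w1.npz');im,d,P,C,M=[z[k] for k in ['im','d','P','C','M']]
s,e,n,ff,ck=stand(im,C,M,[559,-57]); print('stand',s,e,n,ff)
# jigger from depth: rim points
Q=P[140:220,290:360].reshape(-1,3); g=Q[(Q[:,2]>99)&(Q[:,2]<112)]
print(len(g),g.mean(0),cv2.minEnclosingCircle(g[:,:2].astype(np.float32)))
for zz in range(44,112,6):
    b=Q[(Q[:,2]>=zz)&(Q[:,2]<zz+6)]; print(zz,len(b),b.mean(0).round(1) if len(b) else '')
cv2.imwrite('pics/w1z.png',cv2.resize(im[60:225,240:410],None,fx=3.5,fy=3.5,interpolation=cv2.INTER_CUBIC))
o=im.copy()
E
```

```text
stand [564.83204231 -57.21292338] 0.4958568197176678 150 [564.02416124 -56.68544998  36.87461747]
1016 [542.52988614 -46.65838005 103.87793344] ((543.5279541015625, -47.05979919433594), 14.243093490600586)
44 299 [553.7 -50.6  44.5]
50 180 [553.7 -50.8  54.5]
56 246 [553.5 -49.2  58.9]
62 85 [553.5 -49.7  63.9]
68 0 
74 414 [543.3 -46.8  77.7]
80 218 [541.5 -46.5  83.1]
86 271 [541.1 -46.5  89.1]
92 350 [540.6 -46.1  95.1]
98 443 [540.8 -46.2 101.2]
104 638 [543.6 -46.9 105.2]
110 0
```

View pics/w1z.png

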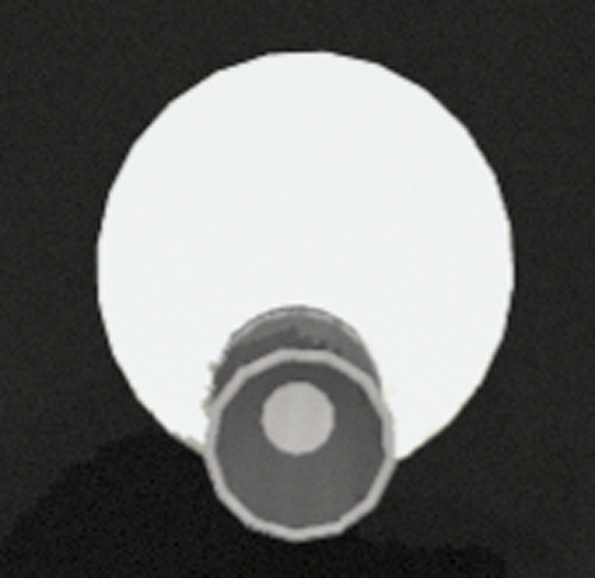

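Run:
```python
from fit import *
z=np.load('w1.npz');im,C,M=[z[k] for k in ['im','C','M']]
print(rayplane(np.array([[325.7,187.4]]),C,M,105), rayplane(np.array([[325.7,187.4-26],[325.7,187.4+27]]),C,M,105))
b=rayplane(np.array([[325.7,147.5]]),C,M,54)[0]; print('far edge',b)
b2=rayplane(np.array([[300.5,165.],[349,170]]),C,M,54); print(b2)
u=C[:2,3]-b; dd=np.array([.938,-.346]); print('foot c',b-16*dd)
```

```text
[[543.09788798 -47.23656255]] [[555.43736212 -51.72552085]
 [529.70099359 -42.36292697]]
far edge [558.33047826 -53.54840955]
[[553.69365177 -34.70887928]
 [539.95366361 -62.78687844]]
foot c [543.32247826 -48.01240955]
```

Run:
```python
from fit import *
z=np.load('w1.npz');im,d,P,C,M=[z[k] for k in ['im','d','P','C','M']]
T,s=tool()
Ti=np.linalg.inv(C@np.linalg.inv(np.array(arm.camera_params('wrist')['mount'])))
for u,v in [(280,299),(285,299),(290,299),(293,299),(348,299),(352,299),(357,299),(280,310),(290,310),(352,310),(360,310),(365,325),(273,325),(292,390)]:
    p=P[v,u]; print(u,v,(Ti@np.append(p,1))[:3].round(1))
cv2.imwrite('pics/f1.png',cv2.resize(im[280:420,240:400],None,fx=4.5,fy=4.2,interpolation=cv2.INTER_CUBIC))
```

```text
280 299 [-16.9 -10.3  -6.9]
285 299 [-14.7 -11.   -8.3]
290 299 [-12.7 -10.8  -7.9]
293 299 [-11.6 -10.5  -7.2]
348 299 [ 10.7 -10.7  -7.5]
352 299 [ 12.3 -10.4  -7.1]
357 299 [ 14.3 -10.5  -7.3]
280 310 [-15.8 -10.8 -17. ]
290 310 [-12.1 -10.1 -15.8]
352 310 [ 11.6 -10.2 -15.9]
360 310 [ 14.5 -10.7 -16.8]
365 325 [ 15.2 -10.6 -27.5]
273 325 [-17.1 -11.1 -28.3]
292 390 [-27.1 164.2 148.3]
```

View pics/f1.png

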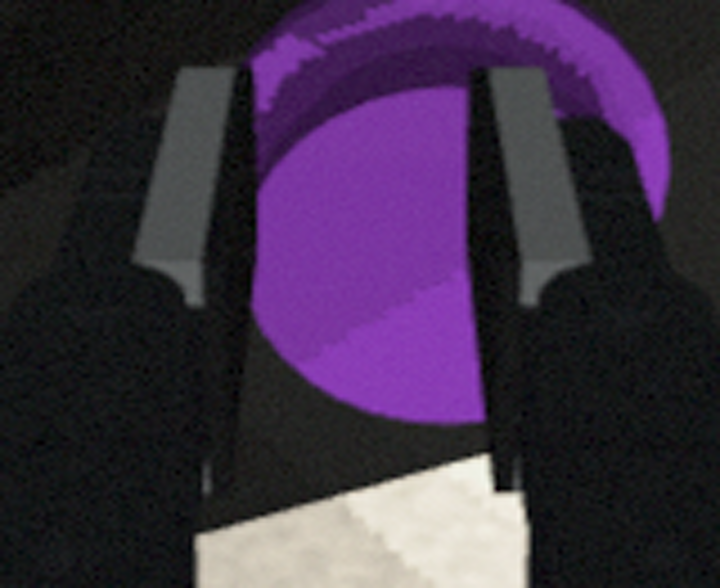

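>>> move_arm --pt "-0.1 -0.3 1.5 2 0 2 195" --pt "-0.16 -0.5 4 5 0.2 4.5 195" --pt "-0.16 -0.5 6.5 5 0.2 4.5 195" --pt "-0.16 -0.5 8.5 5 0.2 4.5 195" --pt "-0.16 -0.5 9.6 5 0.2 4.5 195" --pt "-0.16 -0.5 10 5 0.2 4.5 195" --pt "-0.16 -0.5 10 5 0.2 4.5 195" --pt "-0.16 -0.5 10 5 0.2 4.5 195"

```text
clock: 4.62
position: [505.7, -29.6, 52.0]
ee_rot: [-0.538, 0.842, -0.037, 0.024]
contact_force: [-0.3, 0.2, 0.6]
gripper_width: 19.7
```

Run:
```python
from fit import *
im,d,P,C,M=cloud('wrist'); cv2.imwrite('pics/w2.png',im); np.savez('w2.npz',im=im,d=d,P=P,C=C,M=M)
T,s=tool();print(T.round(3),s['clock'],s['gripper_width'],s['contact_force'])
a=stand(im,C,M,[564,-57]);print(a[:4])
im,d,P,C,M=cloud('scene');cv2.imwrite('pics/s2.png',cv2.resize(im[190:290,230:360],None,fx=6,fy=6,interpolation=cv2.INTER_CUBIC))
```

```text
[[-4.20000e-01 -9.04000e-01  8.10000e-02  5.05593e+02]
 [-9.08000e-01  4.18000e-01 -3.60000e-02 -2.96410e+01]
 [-1.00000e-03 -8.80000e-02 -9.96000e-01  5.19780e+01]
 [ 0.00000e+00  0.00000e+00  0.00000e+00  1.00000e+00]] 4.675 19.967281371418856 [-0.04949117 -0.20368168 -0.06156524]
(array([561.80756879, -56.0586746 ]), np.float64(0.15404265438407772), np.int64(402), array([561.77737949, -56.04751059,  36.04338993]))
```

View pics/w2.png

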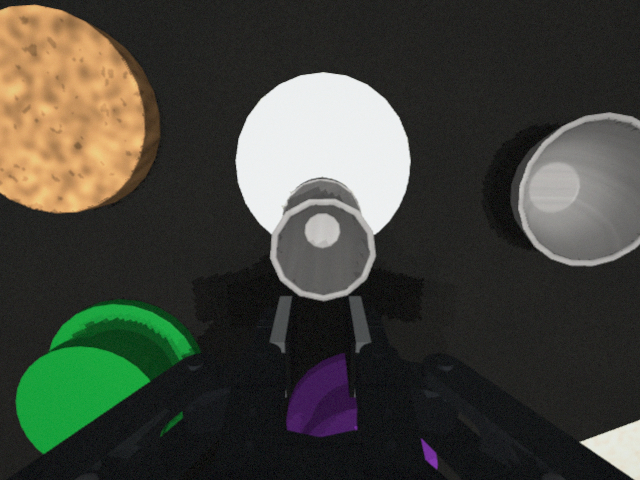

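View pics/s2.png

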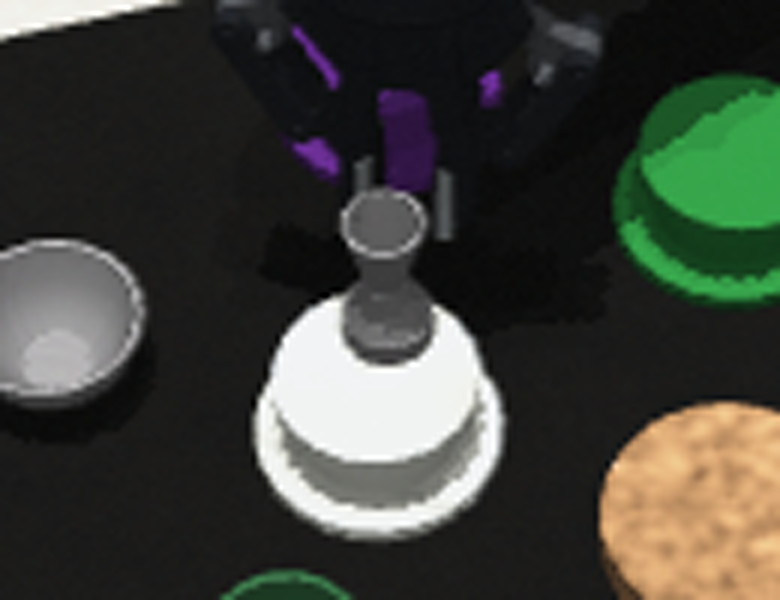

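```bash
cat >> fit.py <<'E'
def jig(im,C,M,near,zr=105.,Rr=14.5):
    """rim outer circle: fit by edge strength"""
    g=cv2.GaussianBlur(cv2.cvtColor(im,cv2.COLOR_BGR2GRAY).astype(np.float32),(0,0),1.0)
    def ring(c,r,n=120,z=zr):
        a=np.linspace(0,2*np.pi,n,endpoint=False)
        p=np.c_[c[0]+r*np.cos(a),c[1]+r*np.sin(a),np.full(n,z),np.ones(n)]@np.linalg.inv(C).T
        q=p[:,:3]@M.T; q=q[:,:2]/q[:,2:]
        return cv2.remap(g,q[None,:,0].astype(np.float32),q[None,:,1].astype(np.float32),cv2.INTER_LINEAR)[0]
    best=None
    for st,w in [(1,8),(.25,1.5)]:
        c0=np.array(near if best is None else best[1],float)
        for dx in np.arange(-w,w+.01,st):
            for dy in np.arange(-w,w+.01,st):
                c=c0+[dx,dy]
                sc=(ring(c,Rr-.6)-ring(c,Rr-3)).clip(-40,60).mean()
                if best is None or sc>best[0]: best=(sc,c)
    return best
E
python3 - <<'E'
from fit import *
z=np.load('w2.npz');im,C,M=[z[k] for k in ['im','C','M']]
sc,c=jig(im,C,M,[543,-47]);print('rim',sc,c)
o=cv2.cvtColor(im,cv2.COLOR_BGR2BGRA)[:,:,:3].copy()
S=np.array([561.8,-56.05])
for cc,r,zz,col in [(c,14.5,105,(0,0,255)),(c,16,54,(0,255,0)),(c,16,43,(255,0,0)),(S,36,43,(255,0,255))]:
    a=np.linspace(0,6.283,300)
    for t in a: 
        u=proj([cc[0]+r*np.cos(t),cc[1]+r*np.sin(t),zz],C,M).round().astype(int); o[u[1],u[0]]=col
cv2.imwrite('pics/o2.png',cv2.resize(o[60:310,220:420],None,fx=2.4,fy=2.4,interpolation=cv2.INTER_NEAREST))
T,s=tool();d=-T[:2,1]/np.linalg.norm(T[:2,1]); l=T[:2,0]/np.linalg.norm(T[:2,0]);t=T[:2,3]
for n,p in [('J',c),('S',S)]: print(n,'ahead',(p-t)@d,'lateral x',(p-t)@l)
E
```

```text
rim 48.104618 [543.75 -47.25]
J ahead 42.068650962646785 lateral x -0.04427202658540579
S ahead 62.14544985695568 lateral x 0.3630273973116174
```

View pics/o2.png

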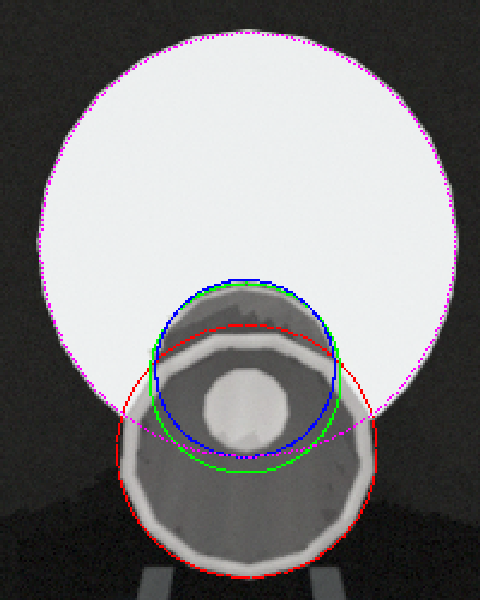

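>>> move_arm --pt "0.04 0.05 0.5 0 0 0 195" --pt "0.04 0.08 0.9 0 0 0 195" --pt "0.04 -0.3 0.93 0 0 0 195" --pt "0.04 -0.8 0.98 0 0 0 195" --pt "0.04 -1.2 1.01 0 0 0 195" --pt "0.04 -1.5 1.04 0 0 0 195" --pt "0.04 -1.7 1.06 0 0 0 195" --pt "0.04 -1.85 1.07 0 0 0 195" --pt "0.04 -2.0 1.08 0 0 0 195" --pt "0.04 -2.15 1.1 0 0 0 195" --pt "0.04 -2.3 1.11 0 0 0 195" --pt "0.04 -2.45 1.12 0 0 0 195" --pt "0.04 -2.6 1.14 0 0 0 195" --pt "0.04 -2.75 1.15 0 0 0 195" --pt "0.04 -2.9 1.16 0 0 0 195" --pt "0.04 -3.05 1.18 0 0 0 195" --pt "0.04 -3.15 1.19 0 0 0 195" --pt "0.04 -3.2 1.19 0 0 0 195" --pt "0.04 -3.2 1.19 0 0 0 195"

```text
clock: 7.1
position: [531.3, -43.8, 42.8]
ee_rot: [-0.538, 0.842, -0.035, 0.021]
contact_force: [-12.7, 7.6, 14.5]
gripper_width: 20.2
```

```bash
cat > look.py <<'E'
from fit import *
import sys
k=sys.argv[1]; near=[float(sys.argv[2]),float(sys.argv[3])]
im,d,P,C,M=cloud('wrist'); np.savez(f'w{k}.npz',im=im,d=d,P=P,C=C,M=M)
T,s=tool();print(T[:3,3].round(1),s['clock'],s['gripper_width'].round(1),s['contact_force'].round(2))
a=stand(im,C,M,[562,-56]);print(a[:4]);S=a[0]
sc,c=jig(im,C,M,near);print('rim',sc,c,'off',c-S)
o=im.copy()
for cc,r,zz,col in [(c,14.5,105,(0,0,255)),(c,16,54,(0,255,0)),(c,16,43,(255,0,0)),(S,36,43,(255,0,255))]:
    for t in np.linspace(0,6.283,300): 
        u=proj([cc[0]+r*np.cos(t),cc[1]+r*np.sin(t),zz],C,M).round().astype(int)
        if 0<=u[0]<640 and 0<=u[1]<480: o[u[1],u[0]]=col
cv2.imwrite(f'pics/w{k}.png',im)
u=proj([*S,43],C,M).astype(int)
cv2.imwrite(f'pics/o{k}.png',cv2.resize(o[max(0,u[1]-130):u[1]+150,max(0,u[0]-130):u[0]+130],None,fx=2.1,fy=2.1,interpolation=cv2.INTER_NEAREST))
d=-T[:2,1]/np.linalg.norm(T[:2,1]); l=T[:2,0]/np.linalg.norm(T[:2,0]);t=T[:2,3]
for n,p in [('J',c),('S',S)]: print(n,'ahead',(p-t)@d,'lateral x',(p-t)@l)
E
python3 look.py 3 556 -53
```

```text
Traceback (most recent call last):
  File "look.py", line 5, in <module>
    T,s=tool();print(T[:3,3].round(1),s['clock'],s['gripper_width'].round(1),s['contact_force'].round(2))
                                                 ^^^^^^^^^^^^^^^^^^^^^^^^
AttributeError: 'float' object has no attribute 'round'
```

```bash
sed -i "s/s\['gripper_width'\].round(1)/s['gripper_width']/" look.py
python3 look.py 3 552 -52
```

```text
[531.3 -43.8  42.8] 7.2 19.96143926754014 [-11.34   7.8   14.82]
(array([567.1388701 , -58.94671181]), np.float64(0.2998114113080774), np.int64(341), array([567.19974322, -58.9730442 ,  35.94250751]))
rim 17.268982 [551.5 -52.5] off [-15.6388701    6.44671181]
J ahead 21.979309539106463 lateral x -0.5803328893618481
S ahead 38.87954201895639 lateral x -1.3039156939612655
```

View pics/o3.png

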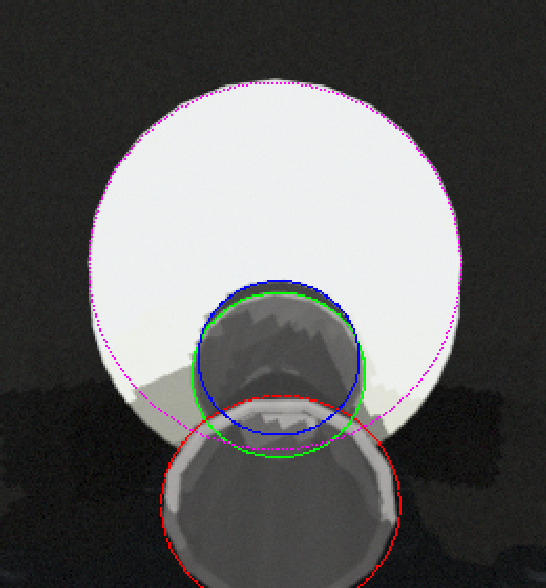

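View pics/w3.png

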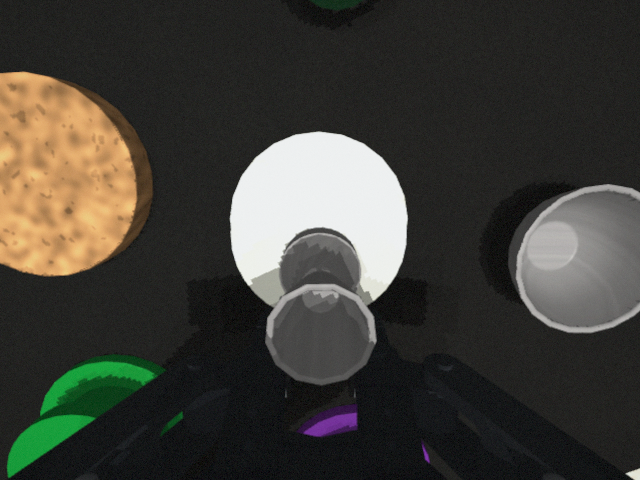

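>>> move_arm --pt "0 0.3 -0.15 0 0 0 195" --pt "0 0.5 -0.5 0 0 0 195" --pt "0 0.65 -0.75 0 0 0 195" --pt "0 0.65 -0.75 0 0 0 195" --pt "0 0.65 -0.75 0 0 0 195"

```text
clock: 7.82
position: [528.5, -41.0, 49.1]
ee_rot: [-0.538, 0.842, -0.037, 0.024]
contact_force: [0.5, 0.5, -0.0]
gripper_width: 20.4
```

```bash
sed -i 's/im.min(2)>200/im.min(2)>110/' fit.py
python3 look.py 4 552 -52
python3 - <<'E'
from fit import *
im,d,P,C,M=cloud('scene');cv2.imwrite('pics/s4.png',cv2.resize(im[190:290,230:360],None,fx=6,fy=6,interpolation=cv2.INTER_CUBIC))
E
```

```text
[528.4 -41.   49. ] 7.875 20.22511855535511 [ 0.8   0.84 -0.05]
(array([566.92653727, -58.72351628]), np.float64(0.28857299276717346), np.int64(339), array([566.75084736, -58.64594215,  36.16574972]))
rim 22.04594 [552. -52.] off [-14.92653727   6.72351628]
J ahead 26.028449722555422 lateral x 0.09178628575647431
S ahead 42.39851020631583 lateral x -0.07661153369877474
```

View pics/o4.png

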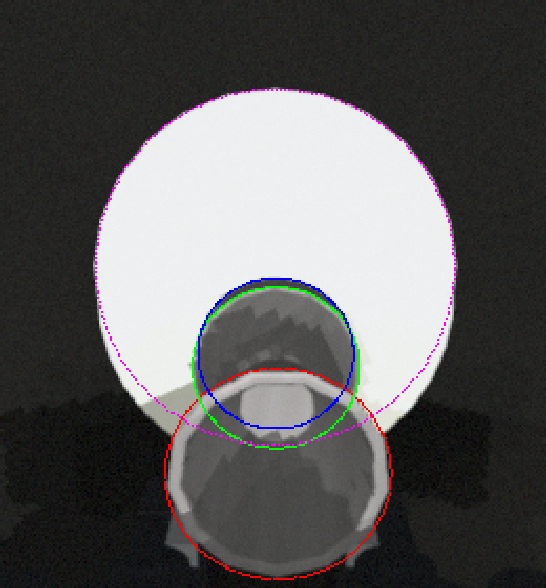

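View pics/s4.png

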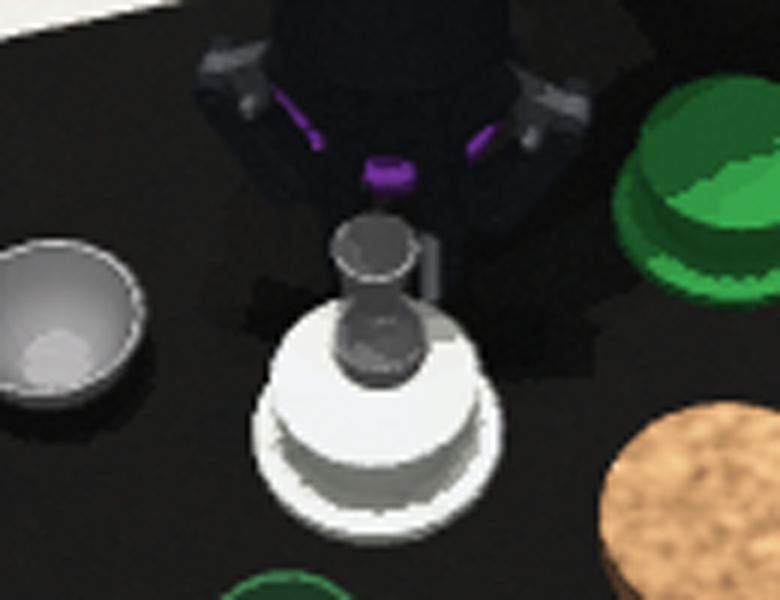

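```bash
cat >> fit.py <<'E'
def stand(im,C,M,near,jig=None):
    m=(im.min(2)>110).astype(np.uint8)
    m[:]=m
    n,l,st,ce=cv2.connectedComponentsWithStats(m)
    pu=proj(np.append(near,43),C,M)
    i=min([i for i in range(1,n) if st[i,4]>1500],key=lambda i:np.hypot(*(ce[i]-pu)))
    c=max(cv2.findContours((l==i).astype(np.uint8),cv2.RETR_EXTERNAL,cv2.CHAIN_APPROX_NONE)[0],key=len)[:,0].astype(float)
    p1=rayplane(c,C,M,43);p2=rayplane(c,C,M,11);k2=(C[2,3]-43)/(C[2,3]-11)
    f=lambda s:np.minimum(np.hypot(*(p1-s).T)-36.2,k2*(np.hypot(*(p2-s).T)-44.2))
    best=None
    for dx in (-4,0,4):
        for dy in (-4,0,4):
            s=least_squares(f,np.array(near)+[dx,dy],loss='cauchy',f_scale=0.3)
            if best is None or s.cost<best.cost: best=s
    k=np.abs(best.fun)<1
    return best.x,np.abs(best.fun[k]).mean(),k.sum(),len(c),c[k]
E
python3 - <<'E'
from fit import *
for k in '1','2','3','4':
    z=np.load(f'w{k}.npz');im,C,M=[z[k] for k in ['im','C','M']]
    a=stand(im,C,M,[563,-57]);print(k,a[:4])
    S=a[0]
    if k=='4':
        o=im.copy()
        for cc,r,zz,col in [(S,44,11,(0,255,0)),(S,36,43,(255,0,255))]:
          for t in np.linspace(0,6.283,400):
            u=proj([cc[0]+r*np.cos(t),cc[1]+r*np.sin(t),zz],C,M).round().astype(int); o[u[1],u[0]]=col
        cv2.imwrite('pics/o4b.png',cv2.resize(o[110:400,180:460],None,fx=2,fy=2,interpolation=cv2.INTER_NEAREST))
E
```

```text
1 (array([560.17990721, -55.57743144]), np.float64(0.3979329362062559), np.int64(267), 356)
2 (array([560.35613851, -55.50694304]), np.float64(0.3498497426619688), np.int64(405), 574)
3 (array([561.54266246, -56.35560289]), np.float64(0.30825290699821883), np.int64(434), 665)
4 (array([561.54077216, -56.35772271]), np.float64(0.3196184472969856), np.int64(421), 721)
```

View pics/o4b.png

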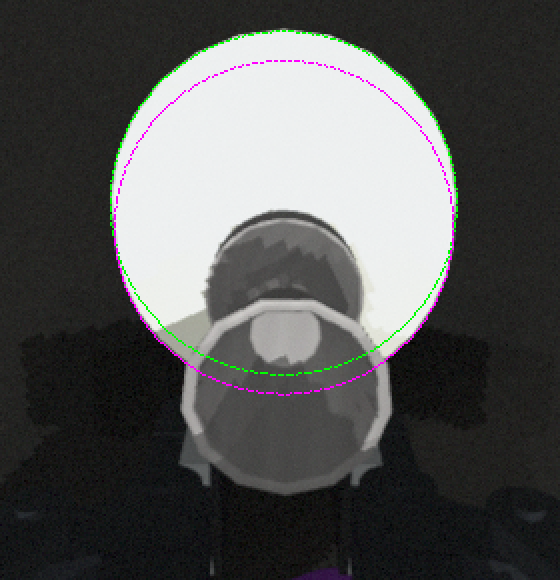

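>>> move_arm --pt "0 -0.1 0.11 0 0 0 195" --pt "0 -0.25 0.12 0 0 0 195" --pt "0 -0.4 0.14 0 0 0 195" --pt "0 -0.52 0.15 0 0 0 195" --pt "0 -0.64 0.16 0 0 0 195" --pt "0 -0.76 0.17 0 0 0 195" --pt "0 -0.88 0.18 0 0 0 195"

```text
clock: 8.8
position: [536.5, -44.7, 48.1]
ee_rot: [-0.538, 0.842, -0.037, 0.023]
contact_force: [0.7, 0.5, 0.7]
gripper_width: 20.0
```

>>> move_arm --pt "0 -0.1 0.01 0 0 0 195" --pt "0 -0.2 0.02 0 0 0 195" --pt "0 -0.3 0.03 0 0 0 195" --pt "0 -0.4 0.035 0 0 0 195" --pt "0 -0.4 0.035 0 0 0 195" --pt "0 -0.4 0.035 0 0 0 195"

```text
clock: 9.55
position: [540.2, -46.4, 48.2]
ee_rot: [-0.538, 0.842, -0.037, 0.024]
contact_force: [-0.1, -0.1, 0.2]
gripper_width: 20.2
```

```bash
sed -i "s/(S,36,43,(255,0,255))\]/(S,36,43,(255,0,255)),(S,44,11,(0,255,255))]/" look.py; python3 look.py 5 560 -56
```

```text
[540.1 -46.4  48.2] 9.6 20.31413941023581 [-0.58  0.09 -0.56]
(array([561.53346808, -56.37511583]), np.float64(0.3091058171711429), np.int64(393), 617)
rim 21.341997 [569.5  -58.25] off [ 7.96653192 -1.87488417]
J ahead 31.636659724810883 lateral x -1.5369896147212092
S ahead 23.619223748596823 lateral x 0.10662138459029716
```

View pics/o5.png

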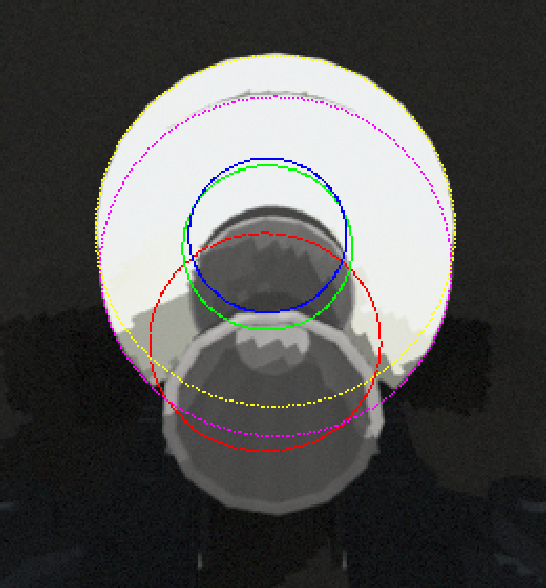

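```bash
cat >> fit.py <<'E'
def foot(im,C,M,S,span=11):
    """front lower arc of the foot against white top"""
    g=im.min(2); pts=[]
    # camera-up axis rows: scan columns downwards from stand far edge
    u0,v0=proj(np.append(S,43),C,M)
    for u in range(int(u0)-45,int(u0)+46):
        col=g[:,u].astype(int); v=int(v0)-45
        start=next((q for q in range(v,v+150) if col[q]>180),None)
        if start is None: continue
        for q in range(start,min(start+160,478)):
            if col[q]<120:
                f=(col[q-1]-120)/max(1,col[q-1]-col[q]); pts.append([u,q-1+f]); break
    pts=np.array(pts); p=rayplane(pts,C,M,43)
    best=None
    for a in np.arange(-25,15,5):
        f=lambda c:np.hypot(*(p-c).T)-16
        d=S-C[:2,3]
        s=least_squares(f,S+np.array([.907,-.42])*a,loss='cauchy',f_scale=.2)
        if best is None or s.cost<best.cost: best=s
    k=np.abs(best.fun)<.6
    return best.x,k.sum(),pts[k]
E
python3 - <<'E'
from fit import *
for k in '1','2','4','5':
    z=np.load(f'w{k}.npz');im,C,M=[z[k] for k in ['im','C','M']]
    S=stand(im,C,M,[562,-56])[0]
    J,n,pts=foot(im,C,M,S); print(k,J,n,J-S, np.hypot(*(J-S)))
o=im.copy()
for cc,r,zz,col in [(J,14.5,105,(0,0,255)),(J,16,54,(0,255,0)),(J,16,43,(255,0,0))]:
  for t in np.linspace(0,6.283,400):
    u=proj([cc[0]+r*np.cos(t),cc[1]+r*np.sin(t),zz],C,M).round().astype(int); o[u[1],u[0]]=col
u0,v0=proj([*S,43],C,M).astype(int)
cv2.imwrite('pics/o5b.png',cv2.resize(o[v0-130:v0+150,u0-130:u0+130],None,fx=2.1,fy=2.1,interpolation=cv2.INTER_NEAREST))
E
```

```text
1 [541.19693846 -46.32227807] 48 [-18.98292804   9.25525263] 21.118978629479574
2 [541.79782618 -46.45209296] 55 [-18.55831318   9.05484872] 20.649486035368056
4 [551.82545984 -51.93596432] 71 [-9.71534902  4.42166773] 10.674228407647178
5 [560.20580473 -54.96555   ] 75 [-1.32766335  1.40956583] 1.936379557860132
```

View pics/o5b.png

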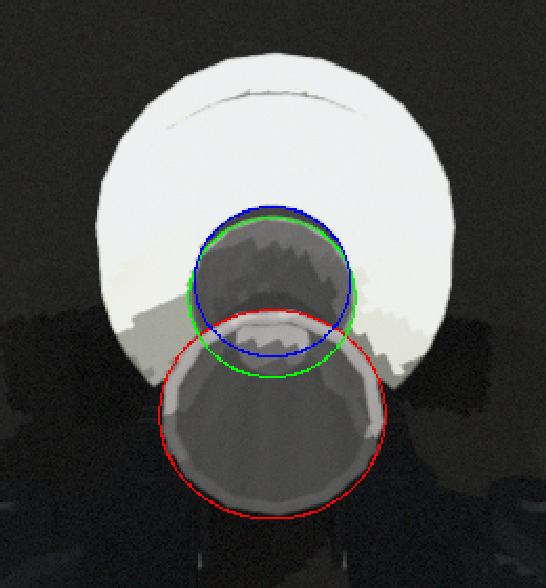

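>>> move_arm --pt "0 -0.08 0.01 0 0 0 195" --pt "0 -0.16 0.015 0 0 0 195" --pt "0 -0.16 0.015 0 0 0 195" --pt "0 0.0 0 0 0 0 195" --pt "0 0.3 -0.03 0 0 0 195" --pt "0 0.8 -0.07 0 0 0 195" --pt "0 1.5 -0.13 0 0 0 195" --pt "0 2.3 -0.2 0 0 0 195" --pt "0 3 -0.3 0 0 0 195" --pt "0 3 -1.5 0 0 0 195" --pt "0 3 -4 0 0 0 195" --pt "0 3 -7 0 0 0 195" --pt "0 3 -8 0 0 0 195" --pt "0 3 -8 0 0 0 195" --pt "0 3 -8 0 0 0 195"

```text
clock: 11.48
position: [506.0, -31.1, 124.3]
ee_rot: [-0.538, 0.842, -0.036, 0.023]
contact_force: [-0.5, 0.2, -0.2]
gripper_width: 20.3
```

Run:
```python
from fit import *
im,d,P,C,M=cloud('wrist'); T,s=tool(); print(T[:3,3].round(1),s['clock'],s['contact_force'].round(2))
S,e,n,N,_=stand(im,C,M,[562,-56]); J,k,pts=foot(im,C,M,S); print('S',S,e,n,N,'J',J,k,'off',J-S)
o=im.copy()
for cc,r,zz,col in [(J,14.5,105,(0,0,255)),(J,16,54,(0,255,0)),(J,16,43,(255,0,0)),(S,36,43,(255,0,255)),(S,44,11,(0,255,255))]:
  for t in np.linspace(0,6.283,400):
    u=proj([cc[0]+r*np.cos(t),cc[1]+r*np.sin(t),zz],C,M).round().astype(int); o[u[1],u[0]]=col
u0,v0=proj([*S,43],C,M).astype(int)
v1=max(0,v0-130)
cv2.imwrite('pics/o6.png',cv2.resize(o[v1:v0+130,u0-130:u0+130],None,fx=2.1,fy=2.1,interpolation=cv2.INTER_NEAREST))
im,d,P,C,M=cloud('scene');cv2.imwrite('pics/s6.png',cv2.resize(im[180:330,210:410],None,fx=4,fy=4,interpolation=cv2.INTER_CUBIC))
```

```text
[505.9 -31.1 124.1] 11.525 [-0.14 -0.07  0.17]
S [561.49640729 -56.35361142] 0.4558969797364185 315 364 J [560.80259841 -55.25009917] 54 off [-0.69380889  1.10351225]
```

View pics/o6.png

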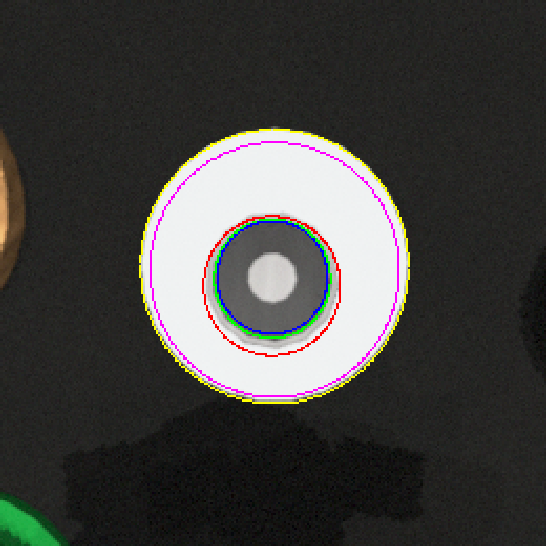

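View pics/s6.png

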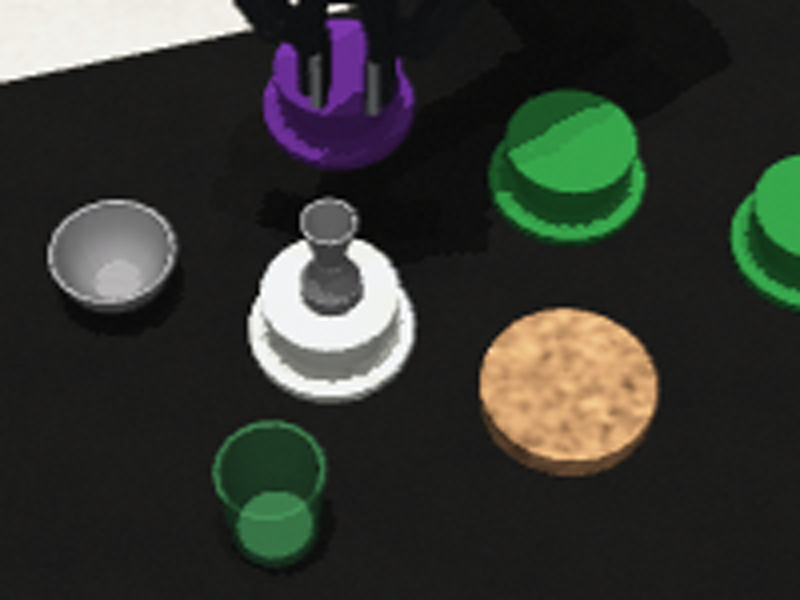

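```bash
python3 -c "
from bench import arm
print(arm.job_done()); print(arm.read_state()['clock'])"
```

```text
the job is handed in; nothing more can be done
None
the job is handed in; nothing more can be done
```

The jigger is standing upright near the middle of the white stand, about 1.3 mm off centre in the last wrist image (limit 6 mm). The hand is clear, and I handed the job in at about 11.6 s. No verdict was reported.

I pushed the foot slowly with the two fingertips held 20 mm apart, so the jigger could not slip sideways, then backed away and up.

- **What went wrong:** on the first push the fingertips were too low and caught the stand, with about 15 N upward and 14 N sideways on the tool. I backed off, raised them about 5 mm, and finished with almost no force showing.
- **Stand shift:** from the wrist images I put the stand's shift at about 1.5 mm, while a rough comparison of the scene images suggested 2–3 mm. Both are within the 10 mm limit.
- **Jigger contact force:** I could not measure this separately from the stand contact during the catch, so I can't confirm it stayed below 8 N then. The jigger stayed upright in every picture.
- **Other objects:** the bowl, coasters, glass and look-alike stands look unmoved in the last scene picture. I did not re-check the shaker tin, can, bottle and spoon, but the arm worked well away from them after its approach.
- **Measurement disagreements:** the automatic fit to the jigger's rim failed once, so I measured from the foot outline instead. In the last picture the rim and foot disagreed by about 1 mm.

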